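# Set up the sharpening bench

## Task

Get the sharpening bench ready: flatten the stone with one full, steady stroke of the lapping block, flat on the stone from the end near the robot to its far end and pressed down with about 12 N all the way, and put the block back in the middle of its cork mat. Lift every blade blank out of the orange crate and hang each by its eye on a peg of the rack, one to a peg, hanging still. Leave everything else on the bench where it is.

Things in the scene. Friction and masses are not known exactly. Their poses are not given: they have to be found in the camera images.
- rack: Blade rack, fixed: wooden rail 20 x 330 x 24 mm along the rack's y, centre line 240 mm up, on thin steel posts at y = +-157 mm. Four plain steel pegs, 8 mm thick, 80 mm apart, point from the rail to the rack's -x (towards the robot). Origin on the table under the middle of the rail; z up.
- peg0 (a point): Middle of peg 0 on its axis, 246 mm above the table, -120 mm along the rack's y, 37 mm in front of the rail's centre. The peg slopes up 12 degrees to its free end: the tip is 28 mm farther out (rack -x) and 6 mm higher, the root 28 mm the other way and 6 mm lower. Axes as the rack.
- peg1 (a point): Middle of peg 1 on its axis, 246 mm above the table, -40 mm along the rack's y, 37 mm in front of the rail's centre. The peg slopes up 12 degrees to its free end: the tip is 28 mm farther out (rack -x) and 6 mm higher, the root 28 mm the other way and 6 mm lower. Axes as the rack.
- peg2 (a point): Middle of peg 2 on its axis, 246 mm above the table, 40 mm along the rack's y, 37 mm in front of the rail's centre. The peg slopes up 12 degrees to its free end: the tip is 28 mm farther out (rack -x) and 6 mm higher, the root 28 mm the other way and 6 mm lower. Axes as the rack.
- peg3 (a point): Middle of peg 3 on its axis, 246 mm above the table, 120 mm along the rack's y, 37 mm in front of the rail's centre. The peg slopes up 12 degrees to its free end: the tip is 28 mm farther out (rack -x) and 6 mm higher, the root 28 mm the other way and 6 mm lower. Axes as the rack.
- crate: Open orange crate, fixed, 250 x 96 mm, walls 70 mm high, floor 6 mm thick; four slots 60 mm apart along its x (x = -90, -30, 30, 90 mm), each 9 mm wide between 62 mm high wooden slats, hold one standing blade each or are empty. Origin under its centre, z up.
- blade0: Flat steel blade blank, 5 mm thick, 0.3 kg, all alike, some absent. Stands in a crate slot, tang up, leaning a few degrees at most. x: normal of the flat, y: width, z: up; origin mid lower edge. Blade part 66 mm wide, z 0 to 95 mm; tang 36 mm wide, z 95 to 180 mm, with the eye; pinch the tang above the eye (z 134 to 180 mm) across its 5 mm.
- blade1: Flat steel blade blank, 5 mm thick, 0.3 kg, all alike, some absent. Stands in a crate slot, tang up, leaning a few degrees at most. x: normal of the flat, y: width, z: up; origin mid lower edge. Blade part 66 mm wide, z 0 to 95 mm; tang 36 mm wide, z 95 to 180 mm, with the eye; pinch the tang above the eye (z 134 to 180 mm) across its 5 mm.
- blade2: Flat steel blade blank, 5 mm thick, 0.3 kg, all alike, some absent. Stands in a crate slot, tang up, leaning a few degrees at most. x: normal of the flat, y: width, z: up; origin mid lower edge. Blade part 66 mm wide, z 0 to 95 mm; tang 36 mm wide, z 95 to 180 mm, with the eye; pinch the tang above the eye (z 134 to 180 mm) across its 5 mm.
- blade3: Flat steel blade blank, 5 mm thick, 0.3 kg, all alike, some absent. Stands in a crate slot, tang up, leaning a few degrees at most. x: normal of the flat, y: width, z: up; origin mid lower edge. Blade part 66 mm wide, z 0 to 95 mm; tang 36 mm wide, z 95 to 180 mm, with the eye; pinch the tang above the eye (z 134 to 180 mm) across its 5 mm.
- eye0 (a point): Centre of the eye of blade0: a round hole through the tang along the blade's x, 22 mm diameter, at z = 122 mm of the blade; axes as the blade.
- eye1 (a point): Centre of the eye of blade1: a round hole through the tang along the blade's x, 22 mm diameter, at z = 122 mm of the blade; axes as the blade.
- eye2 (a point): Centre of the eye of blade2: a round hole through the tang along the blade's x, 22 mm diameter, at z = 122 mm of the blade; axes as the blade.
- eye3 (a point): Centre of the eye of blade3: a round hole through the tang along the blade's x, 22 mm diameter, at z = 122 mm of the blade; axes as the blade.
- stone: Sharpening stone in a wooden holder, fixed. Holder 250 x 95 x 20 mm, stone 210 (along x) x 75 mm, flat top 50 mm above the table. Origin on the table under its middle; its x runs from the end near the robot (-x) to the far end (+x); z up.
- block: Lapping block, loose, about 0.35 kg: flat dark steel sole 95 (x) x 55 (y) x 18 mm with a wooden grip on top, 75 (x) x 26 (y) mm, from z = 18 to 58 mm, to be pinched across its 26 mm from above. Origin at the centre of the underside, z up. It starts on the cork mat.
- mat: Cork mat, fixed, 140 (x) x 110 (y) x 4 mm, where the lapping block lives. Origin under its centre.
- carton: Bystander: small cardboard carton 70 x 50 x 45 mm; leave alone.
- tin: Bystander: tin can, 60 mm diameter, 75 mm high; leave alone.
- glue: Bystander: grey glue bottle, 52 mm diameter, 150 mm high; leave alone.
- offcut: Bystander: wood offcut 110 x 40 x 22 mm; leave alone.
- dowel: Bystander: wooden handle blank lying flat, 120 mm long, 26 mm thick; leave alone.
Things that resemble listed ones, but are neither listed nor needed, are in the scene too. What is shaped like the blade0 but red is not meant.

How it is judged:
On the way, in this order (a step that is already met when the one before it is completed fails the run):
1. the lapping block, flat on the stone, is pressed on it with 5 to 30 N at the near end of the stroke (contact force between block and stone between 5 and 30 N and angle between block's own z axis and vertical below 0.15 rad and y of block in the frame of stone between -0.025 and 0.025 m and x of block in the frame of stone below -0.045 m), for 0.1 s.
2. the lapping block, flat on the stone, is pressed on it with 5 to 30 N at the near half of the stroke (contact force between block and stone between 5 and 30 N and angle between block's own z axis and vertical below 0.15 rad and y of block in the frame of stone between -0.025 and 0.025 m and x of block in the frame of stone between -0.032 and -0.008 m), for 0.1 s.
3. the lapping block, flat on the stone, is pressed on it with 5 to 30 N at the far half of the stroke (contact force between block and stone between 5 and 30 N and angle between block's own z axis and vertical below 0.15 rad and y of block in the frame of stone between -0.025 and 0.025 m and x of block in the frame of stone between 0.008 and 0.032 m), for 0.1 s.
4. the lapping block, flat on the stone, is pressed on it with 5 to 30 N at the far end of the stroke (contact force between block and stone between 5 and 30 N and angle between block's own z axis and vertical below 0.15 rad and y of block in the frame of stone between -0.025 and 0.025 m and x of block in the frame of stone above 0.045 m), for 0.1 s.
At the end, for the whole second after the job is handed in: Every blade that was in the crate hangs upright (within 0.25 rad) and still by its eye, eye centre within 36 mm of the middle of a peg, on a peg of its own (blades over 55 mm apart); the lapping block rests flat on the cork mat, its centre within 25 mm of the mat's ((distance between eye0 and peg0 below 0.036 m or distance between eye0 and peg1 below 0.036 m or distance between eye0 and peg2 below 0.036 m or distance between eye0 and peg3 below 0.036 m) and angle between each of blade0, blade1, blade2, blade3's own z axis and vertical below 0.25 rad and linear speed of each of blade0, blade1, blade2, blade3 below 0.03 m/s and (distance between eye1 and peg0 below 0.036 m or distance between eye1 and peg1 below 0.036 m or distance between eye1 and peg2 below 0.036 m or distance between eye1 and peg3 below 0.036 m) and distance between each of blade1, blade2, blade3 and blade0 above 0.055 m and (distance between eye2 and peg0 below 0.036 m or distance between eye2 and peg1 below 0.036 m or distance between eye2 and peg2 below 0.036 m or distance between eye2 and peg3 below 0.036 m) and distance between each of blade2, blade3 and blade1 above 0.055 m and (distance between eye3 and peg0 below 0.036 m or distance between eye3 and peg1 below 0.036 m or distance between eye3 and peg2 below 0.036 m or distance between eye3 and peg3 below 0.036 m) and distance between blade3 and blade2 above 0.055 m and horizontal distance between block and mat below 0.025 m and height (world z) of block below 0.008 m and angle between block's own z axis and vertical below 0.1 rad and linear speed of block below 0.02 m/s); the robot touches nothing.
It fails at once if the block is slammed or leaned on the stone with over 60 N (contact force between block and stone above 60 N).
It fails at once if a bystander is shoved over 40 mm or knocked over (distance of any of dowel, carton, tin, glue, offcut from where it was at the start of the episode above 0.04 m or angle between any of dowel, carton, tin, glue, offcut's own z axis and vertical above 0.8 rad).
Of blade0, blade1, blade2, blade3 only 2 to 4 are there at a start; the rules pass over those that are not, and their reading is None.
At some moment in a run one of block may be knocked a few centimetres aside while the robot is not near it.
It also fails if it takes over 210 s, if anything falls off the work surface, if the arm or the gripper's body presses on something with over 40 N, if the wrist force passes 120 N, or if a joint passes its speed limit or range.

## Robot

A 6-joint arm with a two-finger parallel gripper is mounted at the origin on the work surface. World frame = base frame: x ahead of the robot, y to its left, z up, the work surface at z = 0. Lengths are in m, angles in rad, forces in N, time in s.
With the tool pointing down it reaches from about 0.325 to 0.9 m from the base axis. Payload 6.1 kg.
Tool frame: the origin (TCP) lies midway between the tips of the shut fingers; the grasp point (between the pads) lies env.grasp_offset behind it (env.grasp_offset is the distance from the TCP to the grasp point, in m); z points along the fingers, y is the line along which they close (so a half turn about z gives the same grasp; the last joint's range is limited). The gripper opens to 87 mm and grips with 3 to 60 N. Pads are 19 mm wide; open, the fingers measure 117 mm over their backs; the gripper's body (75 mm by 190 mm) begins 51 mm behind the grasp point.
Start: joints at [-1.365, 0.22, 1.526, -0, 1.395, -0.126], TCP at [0.204, -0.591, 0.223] pointing down, gripper open.
Joint ranges: [-2.98, 2.98], [-0.91, 2.08], [0.09, 2.57], [-1.24, 4.39], [0.2, 2.65], [-2.68, 2.68]. Speed limits (rad/s): [2.57, 2.57, 3.01, 3.14, 3.14, 3.14].

## Interface

Orientations are given as a unit quaternion [w, x, y, z].
In Python, from bench import env, fingers, optics, get_clock, get_qpos, get_qvel, get_effort, get_ee_pos, get_tool_rot, get_contact_force, get_wrist_torque, get_grip_width, get_gripper_force gives the robot as it stands. The module is installed in compiled form; this text tells all that it offers. Calls block until the motion is done:
- env.movep(position, orientation): joint-space move of the TCP to a pose.
- env.movel(position, ori=None, speed=0.15, threshold=None): straight line of the TCP; ori=None keeps the orientation; speed is the mean speed in m/s. With threshold (N) it stops when the force on the tool has changed by that much, and returns True; else False.
- env.move_joints(angles): joint-space move.
- fingers.open_gripper() and fingers.close(): open the fingers fully, or close them until they stop; the grip force is fixed at half the most.
- env.pause(seconds).
- env.solve_ik(position, orientation): joint angles nearest the present ones, or None.
- optics.get_image(name): name is "side" or "top" or "wrist"; returns a dict with "img" (384x512x3 uint8, red, green, blue), "range_z" (384x512 float32, m along the optical axis (not along the pixel's ray), 0 where there is no reading), "fovy" (degrees; the focal length in pixels is half the picture's height over the tangent of half this angle, whatever the lens; pixels are square), "cx", "cy" (the principal point, pixels), "k1" (the pictures are not rectified: a ray, as slopes to the right and down, at radius r is drawn at 1 + k1 r^2 times it, then the intrinsics apply), "world_from_camera" (4x4, takes a point from camera to world coordinates). Camera axes: x right, y down, z forward; pixel columns grow to the right and rows downward; lengths in m; the calibration is good to about 2 mm. A picture is of the moment at which its call begins.
A pose or a line that the arm cannot do raises env.MotionError and nothing moves.
- env.finish_job(): hands the job in; it is judged then, once.
Readings, each from a call of its own:
- get_clock(): time.
- get_qpos(): joint angles.
- get_qvel(): joint speeds.
- get_effort(): joint torques, N m.
- get_ee_pos(): TCP position.
- get_tool_rot(): TCP orientation.
- get_contact_force(): force on the tool from outside, world axes, zero at the start.
- get_wrist_torque(): the same for the moment, N m.
- get_grip_width(): finger opening in m.
- get_gripper_force(): force on a finger pad.
Only numpy, scipy, OpenCV 4.12 (cv2) and the standard library are available. Lean on these libraries where they do the work, as an engineer would, in place of code of your own. Each camera call takes 0.05 s, during which the arm holds its last target. There are 200 camera calls.

## Working session

There is one attempt and no reset: what is moved stays moved. The work goes in short steps, each a Python script; the robot and the scene stay as the last script left them, time stands still between calls to the robot, and variables do not carry over. Pictures are saved under pics/ and viewed, at most 14 in all, crops included, and the job is handed in when it is done.

```bash
mkdir -p pics; cat > h.py <<'E'
import numpy as np, cv2
from bench import *
def shot(name):
    d=optics.get_image(name); return d
def save(d,fn): cv2.imwrite('pics/'+fn,d['img'][:,:,::-1])
def K(d):
    h=d['img'].shape[0]; f=h/2/np.tan(np.radians(d['fovy'])/2)
    return f
def slopes(d,u,v):
    f=K(d); x=(np.asarray(u,float)-d['cx'])/f; y=(np.asarray(v,float)-d['cy'])/f
    a,b=x.copy(),y.copy()
    for _ in range(20):
        s=1+d['k1']*(a*a+b*b); a,b=x/s,y/s
    return a,b
def cloud(d):
    h,w=d['range_z'].shape; u,v=np.meshgrid(np.arange(w),np.arange(h))
    a,b=slopes(d,u,v); z=d['range_z']
    P=np.stack([a*z,b*z,z],-1); T=d['world_from_camera']
    W=P@T[:3,:3].T+T[:3,3]; W[z<=0]=np.nan
    return W
def ray(d,u,v):
    a,b=slopes(d,u,v); T=d['world_from_camera']
    return T[:3,3],T[:3,:3]@np.array([a,b,1.])
def onplane(d,u,v,z):
    o,r=ray(d,u,v); return o+r*(z-o[2])/r[2]
def meet(rays):
    A=np.zeros((3,3));b=np.zeros(3)
    for o,r in rays:
        r=r/np.linalg.norm(r);M=np.eye(3)-np.outer(r,r);A+=M;b+=M@o
    p=np.linalg.solve(A,b); return p
def project(d,p):
    T=d['world_from_camera']; q=T[:3,:3].T@(np.asarray(p)-T[:3,3]); a,b=q[:2]/q[2]; s=1+d['k1']*(a*a+b*b)
    return K(d)*a*s+d['cx'],K(d)*b*s+d['cy']
E
python3 - <<'E'
from h import *
import pickle
D={}
for n in ['top','side','wrist']:
    d=shot(n);save(d,n+'0.png');D[n]=d
    print(n,d['fovy'],d['cx'],d['cy'],d['k1'],np.round(d['world_from_camera'],3).tolist())
pickle.dump(D,open('d0.pkl','wb'))
cv2.imwrite('pics/a.png',cv2.resize(np.hstack([D['top']['img'],D['side']['img']])[:,:,::-1],None,fx=.78,fy=.78))
print(env.grasp_offset,get_qpos(),get_ee_pos(),get_tool_rot(),get_grip_width(),get_contact_force())
E
```

```text
top 50.454752791339935 254.8313286123247 195.0698954688965 0.022037681818482077 [[-0.029, -0.992, 0.122, 0.393], [-0.999, 0.026, -0.021, -0.014], [0.017, -0.123, -0.992, 1.21], [0.0, 0.0, 0.0, 1.0]]
side 50.36847692919808 255.76928104061187 188.5720368499786 -0.03845861591417463 [[0.933, -0.23, 0.277, 0.226], [-0.359, -0.555, 0.75, -0.903], [-0.019, -0.799, -0.601, 0.837], [0.0, 0.0, 0.0, 1.0]]
wrist 69.30609059629596 257.46954427475845 186.12209320815072 -0.03690985684629946 [[0.325, -0.913, -0.245, 0.27], [-0.946, -0.314, -0.083, -0.567], [-0.001, 0.258, -0.966, 0.385], [0.0, 0.0, 0.0, 1.0]]
0.0187 [-1.36509797e+00  2.21059424e-01  1.52735038e+00 -1.85148609e-05
  1.39473699e+00 -1.26096127e-01] [ 0.20347883 -0.59042818  0.22167853] [-7.76093191e-04  9.86270017e-01  1.65138878e-01 -4.00259814e-05] 0.0869699283785863 [-0.5825769   0.41532894  0.10726276]
```

View pics/top0.png

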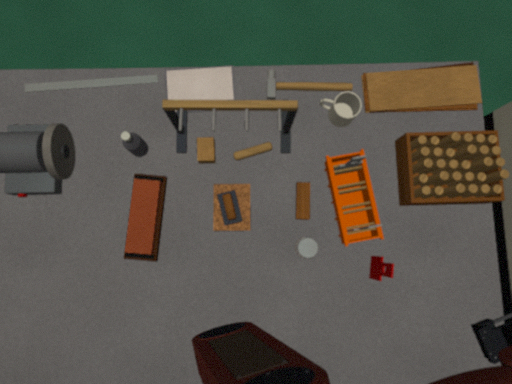

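View pics/side0.png

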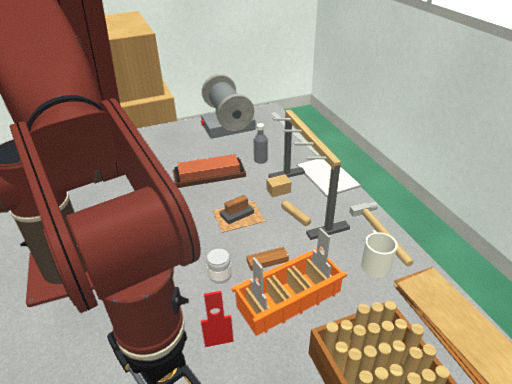

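The top view shows the orange crate (353,197) with blades near its two ends (352,160) and (360,230). The stone is at (145,217), block and mat at (231,207), and the rack rail runs from (164,104) to (297,104). The red look-alike at (381,268) is not meant. The side view agrees: grey tangs at (258,285) and (324,255), red decoy at (217,320).

```bash
python3 - <<'E'
from h import *
import pickle
D=pickle.load(open('d0.pkl','rb'));d=D['top'];W=cloud(d)
hsv=cv2.cvtColor(d['img'],cv2.COLOR_RGB2HSV)
for n,(u,v) in dict(orange=(336,195),stone=(145,217),holder=(127,255),mat=(220,190),mat2=(245,220),rail=(230,104),sole=(226,198),grip=(231,208),peg=(247,120),blade=(352,162),table=(300,300)).items(): print(n,hsv[v,u],W[v,u].round(3))
def comp(mask,near,z,tag):
    m=mask.astype(np.uint8)
    n,l,s,c=cv2.connectedComponentsWithStats(m)
    i=min(range(1,n),key=lambda i:np.hypot(*(c[i]-near)) if s[i,4]>30 else 1e9)
    vv,uu=np.nonzero(l==i)
    P=np.array([onplane(d,u,v,z)[:2] for u,v in zip(uu,vv)],np.float32)
    r=cv2.minAreaRect(P); zz=np.nanmedian(W[vv,uu,2])
    print(tag,s[i],np.round(r[0],4),np.round(r[1],4),round(r[2],1),'z depth',round(float(zz),4)); return r
H,S,V=[hsv[:,:,i].astype(int) for i in range(3)]
comp((H>=4)&(H<=13)&(S>220)&(V>150),(353,197),.07,'crate')
x,y=145,217
comp((H<=8)&(S>140)&(V>90)&(V<200),(145,217),.05,'stone')
pts=W[95:112,160:300].reshape(-1,3);k=pts[:,2]>.2;print('rail pts',k.sum(),np.nanmean(pts[k],0))
r=cv2.minAreaRect(pts[k][:,:2].astype(np.float32));print(r)
# mat/block: crops
B=W[180:236,208:256]
k=(B[...,2]>.035)&(B[...,2]<.09);print('grip',k.sum(),cv2.minAreaRect(B[k][:,:2].astype(np.float32)),np.median(B[k][:,2]))
k=(B[...,2]>.016)&(B[...,2]<.09);print('sole',k.sum(),cv2.minAreaRect(B[k][:,:2].astype(np.float32)),np.median(B[k][:,2]))
hh=hsv[180:236,208:256].astype(int);k=(hh[...,0]>5)&(hh[...,0]<20)&(hh[...,1]>80);print('mat',k.sum(),cv2.minAreaRect(B[k][:,:2].astype(np.float32)),np.nanmedian(B[k][:,2]))
k=(W[...,2]>.1)&(W[...,2]<.22);k[:140]=0;k[250:]=0;k[:,:320]=0;k[:,390:]=0
n,l,s,c=cv2.connectedComponentsWithStats(k.astype(np.uint8))
for i in range(1,n): print(s[i],W[l==i].mean(0),W[l==i].max(0))
big=cv2.resize(np.hstack([d['img'][140:250,320:390],d['img'][170:250,200:270][0:80].repeat(1,0) if 0 else d['img'][140:250,195:270],d['img'][140:270,110:180][:110],d['img'][75:185,150:310]])[:,:,::-1],None,fx=2.1,fy=2.1,interpolation=2)
cv2.imwrite('pics/c1.png',big);print(big.shape)
E
```

```text
orange [ 13 255 189] [ 0.527 -0.266  0.074]
stone [  8 169 127] [0.482 0.276 0.048]
holder [ 9 94 19] [0.376 0.331 0.027]
mat [ 14 141 123] [0.56  0.065 0.003]
mat2 [ 15 149 125] [ 0.468 -0.007  0.005]
rail [ 18 128 145] [0.736 0.021 0.25 ]
sole [ 14 175 108] [0.528 0.044 0.064]
grip [ 15 179 107] [0.499 0.031 0.062]
peg [ 27  24 106] [ 0.696 -0.02   0.249]
blade [25 18 85] [ 0.608 -0.299  0.138]
table [ 18  12 103] [ 0.232 -0.161 -0.001]
crate [ 327  156   56   89 1259] [ 0.5219 -0.3167] [0.256  0.1074] 9.1 z depth 0.0069
stone [139 211  15  16  37] [0.4792 0.2678] [0.0493 0.0249] 37.2 z depth 0.0503
rail pts 1460 [0.73545761 0.02502747 0.24824355]
((0.7345898151397705, 0.021322056651115417), (0.3310469686985016, 0.030791182070970535), 88.91180419921875)
grip 240 ((0.5042343735694885, 0.03819257766008377), (0.07426729798316956, 0.02553417533636093), 12.758607864379883) 0.060560289053689376
sole 602 ((0.5047500133514404, 0.03845828026533127), (0.0950092077255249, 0.054787494242191315), 12.610812187194824) 0.023383399380908942
mat 1434 ((0.5078557133674622, 0.03121858648955822), (0.10882174968719482, 0.13778071105480194), 87.69693756103516) 0.00406360801754535
[339 154  28  13 129] [ 0.60894725 -0.30418661  0.15049257] [ 0.61807773 -0.27269414  0.19100323]
[358 224  25   6  52] [ 0.43171561 -0.32904708  0.16474479] [ 0.43730771 -0.3144539   0.19029868]
[353 229   2   2   3] [ 0.42761189 -0.30192027  0.10104072] [ 0.42944753 -0.30115624  0.10203055]
[356 229   1   2   2] [ 0.42779066 -0.30855845  0.10350881] [ 0.42916765 -0.30826378  0.10430966]
(231, 788, 3)
```

View pics/c1.png

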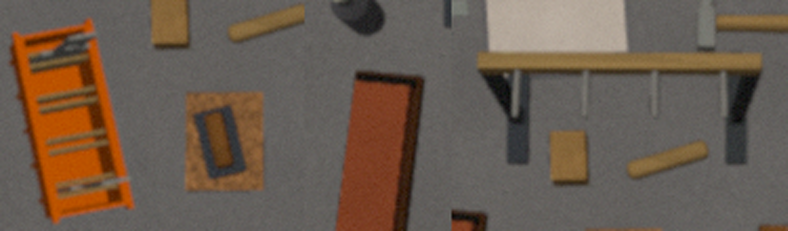

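```bash
cat >> h.py <<'E'
def q(a): return [0,np.cos(a/2),np.sin(a/2),0]
def yawnorm(a): return (a+np.pi/2)%np.pi-np.pi/2
def rect(P,long_first=True):
    r=cv2.minAreaRect(np.asarray(P[:,:2],np.float32)); (c,s,a)=r; a=np.radians(a)
    if s[0]<s[1]: a+=np.pi/2; s=s[::-1]
    return np.array(c),np.array(s),yawnorm(a)
def band(W,lo,hi,x0,x1,y0,y1):
    k=(W[...,2]>lo)&(W[...,2]<hi)&(W[...,0]>x0)&(W[...,0]<x1)&(W[...,1]>y0)&(W[...,1]<y1)
    n,l,s,c=cv2.connectedComponentsWithStats(k.astype(np.uint8)); i=1+np.argmax(s[1:,4]); return W[l==i]
E
python3 - <<'E'
from h import *
import pickle
D=pickle.load(open('d0.pkl','rb'))
def p(t,P): c,s,a=rect(P);print(t,len(P),c.round(4),s.round(4),np.degrees(a).round(1),'z',np.round(np.median(P[:,2]),4))
for n in ['top','side']:
    W=cloud(D[n]);print(n)
    p('stone',band(W,.043,.057,.3,.65,.18,.4))
    p('grip',band(W,.05,.07,.42,.6,-.05,.11)); 
    p('rail',band(W,.225,.27,.6,.85,-.2,.25))
    p('cratetop',band(W,.058,.08,.35,.7,-.45,-.2))
env.movep([.45,.03,.28],q(0.2)); d=shot('wrist');save(d,'wb.png');pickle.dump(d,open('wb.pkl','wb'));W=cloud(d)
p('grip w',band(W,.05,.07,.42,.6,-.05,.11));p('sole w',band(W,.012,.07,.42,.6,-.05,.11))
hsv=cv2.cvtColor(d['img'],cv2.COLOR_RGB2HSV).astype(int)
k=(hsv[...,0]>5)&(hsv[...,0]<22)&(hsv[...,1]>80)&(W[...,2]<.08);n,l,s,c=cv2.connectedComponentsWithStats(k.astype(np.uint8));i=1+np.argmax(s[1:,4]);print(s[i]);p('mat w',W[l==i])
env.movep([.42,.25,.3],q(0)); d=shot('wrist');save(d,'ws.png');pickle.dump(d,open('ws.pkl','wb'));W=cloud(d)
p('stone w',band(W,.043,.057,.3,.65,.18,.4));p('holder w',band(W,.012,.057,.3,.65,.18,.4))
print(get_clock())
cv2.imwrite('pics/w2.png',np.hstack([cv2.imread('pics/wb.png'),cv2.imread('pics/ws.png')])[:, :, :][::1,::1] if 0 else cv2.resize(np.hstack([cv2.imread('pics/wb.png'),cv2.imread('pics/ws.png')]),(800,300)))
E
```

```text
top
stone 1985 [0.4845 0.2836] [0.2099 0.0765] -6.5 z 0.0495
grip 234 [0.5044 0.0382] [0.0739 0.0255] 12.8 z 0.0606
rail 1675 [0.7081 0.0224] [0.3307 0.0813] 88.0 z 0.2507
cratetop 1591 [ 0.5218 -0.3179] [0.2636 0.1146] 9.4 z 0.0675
side
stone 785 [0.485  0.2812] [0.2103 0.0822] -6.9 z 0.049
grip 172 [0.5051 0.0344] [0.074  0.0278] 12.7 z 0.0595
rail 948 [0.7087 0.0198] [0.3342 0.0803] 88.5 z 0.2494
cratetop 2124 [ 0.523  -0.3193] [0.2642 0.1151] 9.2 z 0.0669
grip w 1069 [0.5067 0.0368] [0.0745 0.026 ] 12.1 z 0.0631
sole w 2420 [0.5061 0.0373] [0.0957 0.054 ] 12.4 z 0.0247
[   47     6    99   182 11608]
mat w 11608 [0.4885 0.2947] [0.245  0.1209] -6.9 z 0.0511
stone w 7812 [0.4859 0.2831] [0.2114 0.0756] -6.5 z 0.0516
holder w 10106 [0.4861 0.2833] [0.2508 0.0959] -6.7 z 0.0513
3.525
```

View pics/w2.png

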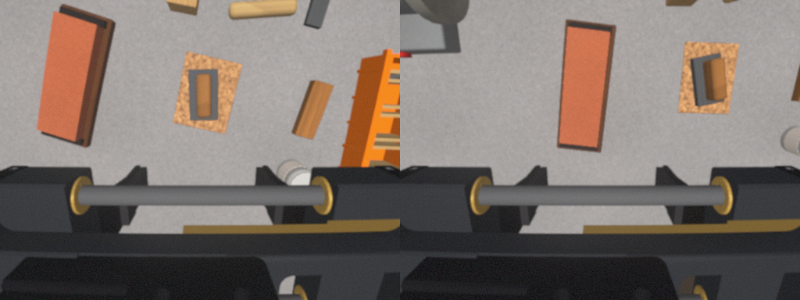

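```bash
python3 - <<'E'
from h import *
import pickle
D=pickle.load(open('d0.pkl','rb'));W=cloud(D['top'])
P=band(W,.1,.18,.5,.75,.2,.42);print('glue',P.mean(0),P.min(0),P.max(0))
d=pickle.load(open('wb.pkl','rb'));W=cloud(d)
hsv=cv2.cvtColor(d['img'],cv2.COLOR_RGB2HSV).astype(int)
k=(hsv[...,0]>5)&(hsv[...,0]<22)&(hsv[...,1]>80)&(W[...,2]<.015)&(abs(W[...,1]-.03)<.09)&(abs(W[...,0]-.5)<.1)
print('mat',rect(W[k]),np.median(W[k][:,2]))
# block fresh look then grasp
env.movep([.45,.03,.25],q(0.2));W=cloud(shot('wrist'))
c,s,a=rect(band(W,.012,.07,.4,.62,-.07,.13));g=rect(band(W,.05,.07,.4,.62,-.07,.13));print(c,s,a,g)
c=(c+g[0])/2
env.movep([*c,.13],q(a));env.movel([*c,.031],speed=.08)
fingers.close();print(get_grip_width(),get_gripper_force(),get_contact_force())
env.movel([*c,.031+.10],speed=.1);env.pause(.3);print(get_grip_width(),get_contact_force(),get_ee_pos(),get_clock())
S=np.array([.4857,.2828]);t=np.radians(-6.6);e=np.array([np.cos(t),np.sin(t)])
p=S-.056*e; env.movep([*p,.131],q(t));env.pause(.3)
print(get_contact_force(),get_wrist_torque(),get_ee_pos())
d=shot('wrist');save(d,'held.png');d=shot('top');save(d,'heldt.png');W=cloud(d)
E
```

```text
glue [0.68963457 0.30000713 0.12465801] [0.6725344  0.28239172 0.10009976] [0.71469771 0.32355805 0.15387457]
mat (array([0.50957817, 0.03123269]), array([0.13920417, 0.10911229]), np.float64(-0.015697470413254422)) 0.005640410235230875
[0.50605226 0.03720886] [0.09572985 0.05412893] 0.21739400623073646 (array([0.50594401, 0.03691431]), array([0.07515567, 0.02536954]), np.float64(0.20864435691684902))
0.02577908965985797 29.99916429631412 [ 0.24781268 -0.8788965   0.17513883]
0.02604918789613522 [-0.53555884  0.08038299 -3.87262092] [0.50573466 0.03706617 0.13054649] 8.925
[ 0.40467394  0.33977947 -3.75138893] [ 0.03044836  0.05255863 -0.00229355] [0.43061982 0.28844269 0.1310335 ]
```

View pics/held.png

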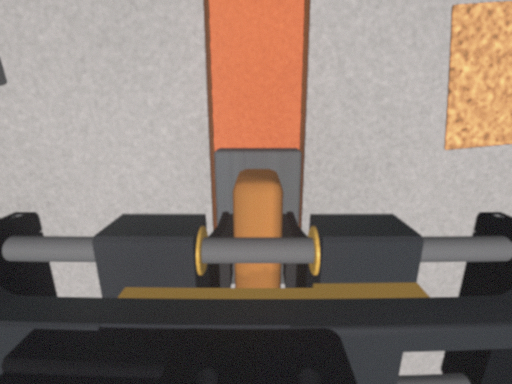

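The held block lies straight over the stone: sole edge (215..300,150), stone edges (210,100) and (305,100). Next is the press and the stroke.

```bash
python3 - <<'E'
from h import *
S=np.array([.4857,.2828]);t=np.radians(-6.6);e=np.array([np.cos(t),np.sin(t)])
N=lambda:np.mean([get_contact_force()[2] for _ in range(3)])+3.8
p=S-.054*e
env.movel([*p,.083],speed=.05);env.pause(.2);print('air',N())
hit=env.movel([*p,.070],speed=.008,threshold=5);env.pause(.15);z=get_ee_pos()[2];print(hit,z,N())
zc=z
for i in range(14):
    n=N()
    if n>10.5: break
    zc-=min(.0008,max(.0001,.00005*(12-n)));env.movel([*p,zc],speed=.01);env.pause(.05);print(round(zc,5),round(get_ee_pos()[2],5),round(N(),2),get_contact_force().round(1))
env.pause(.2);print('start',N(),get_ee_pos(),zc,get_clock(),get_wrist_torque())
E
```

```text
air -0.027792730849083735
True 0.07695308036455727 10.075656874453417
0.07685 0.077 7.95 [-1.6 -0.8  4.1]
0.07665 0.077 9.57 [-3.6 -2.4  5.8]
0.07653 0.077 10.42 [-2.5 -1.3  6.6]
0.07643 0.07699 11.49 [-4.7 -1.6  7.7]
start 11.882568115189567 [0.43200105 0.28902043 0.07697902] 0.07642916102193884 14.2083 [-0.10713965  0.45228133 -0.03229014]
```

```bash
python3 - <<'E'
from h import *
S=np.array([.4857,.2828]);t=np.radians(-6.6);e=np.array([np.cos(t),np.sin(t)])
N=lambda:np.mean([get_contact_force()[2] for _ in range(3)])+3.8
zc=.07643;L=[]
for x in np.append(np.arange(-.050,.0535,.004),[.0555,.0555,.0555]):
    n=N();zc+=np.clip(.00006*(n-12),-.0003,.0003)
    env.movel([*(S+x*e),zc],speed=.02);L.append((round(x,3),round(N(),1),round(zc*1e3,2)))
print(L);env.pause(.3);print(N(),get_ee_pos(),get_wrist_torque())
p=S+.0555*e;print((get_ee_pos()[:2]-S)@e)
d=shot('top');save(d,'st.png');W=cloud(d)
env.movel([*p,.13],speed=.06);env.pause(.2)
print(get_contact_force(),get_grip_width(),get_clock())
d=shot('wrist');save(d,'held2.png');W=cloud(d)
print(rect(band(W,.14,.18,.4,.7,.15,.4)))
E
```

```text
[(np.float64(-0.05), np.float64(13.7), np.float64(76.42)), (np.float64(-0.046), np.float64(12.5), np.float64(76.52)), (np.float64(-0.042), np.float64(12.7), np.float64(76.56)), (np.float64(-0.038), np.float64(12.0), np.float64(76.6)), (np.float64(-0.034), np.float64(12.1), np.float64(76.6)), (np.float64(-0.03), np.float64(12.0), np.float64(76.61)), (np.float64(-0.026), np.float64(12.0), np.float64(76.61)), (np.float64(-0.022), np.float64(12.1), np.float64(76.61)), (np.float64(-0.018), np.float64(12.6), np.float64(76.62)), (np.float64(-0.014), np.float64(11.7), np.float64(76.65)), (np.float64(-0.01), np.float64(12.0), np.float64(76.63)), (np.float64(-0.006), np.float64(11.1), np.float64(76.63)), (np.float64(-0.002), np.float64(13.4), np.float64(76.58)), (np.float64(0.002), np.float64(10.9), np.float64(76.66)), (np.float64(0.006), np.float64(12.3), np.float64(76.59)), (np.float64(0.01), np.float64(11.9), np.float64(76.61)), (np.float64(0.014), np.float64(11.7), np.float64(76.61)), (np.float64(0.018), np.float64(13.2), np.float64(76.59)), (np.float64(0.022), np.float64(11.5), np.float64
[... 158 characters left out ...]
.5), np.float64(76.63)), (np.float64(0.038), np.float64(10.9), np.float64(76.6)), (np.float64(0.042), np.float64(12.5), np.float64(76.53)), (np.float64(0.046), np.float64(11.0), np.float64(76.56)), (np.float64(0.05), np.float64(11.6), np.float64(76.5)), (np.float64(0.056), np.float64(12.7), np.float64(76.48)), (np.float64(0.056), np.float64(12.5), np.float64(76.52)), (np.float64(0.056), np.float64(11.2), np.float64(76.55))]
11.460870855532214 [0.53998808 0.27704935 0.07701899] [0.29396157 0.83598559 0.12086658]
0.05458925861339548
[ 0.16669291 -0.21267889 -3.5288284 ] 0.02580770444111814 25.825
(array([0.56217277, 0.27428332]), array([0.04881432, 0.03245145]), np.float64(1.4608662301605513))
```

```bash
python3 - <<'E'
import cv2,numpy as np
a=cv2.imread('pics/held.png')[90:240,150:370];b=cv2.imread('pics/held2.png')[90:240,150:370]
cv2.imwrite('pics/cmp.png',cv2.resize(np.hstack([a,b]),None,fx=1.7,fy=1.7))
E
```

```text
(no output)
```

View pics/cmp.png

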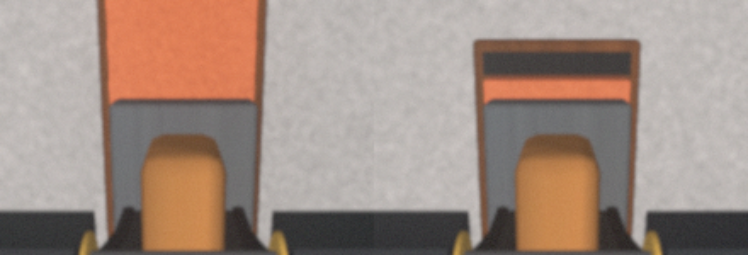

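No slip: the sole edge sits at the same place relative to the fingers before and after. Now the block goes back on the mat, then I look at the crate and the rack.

```bash
python3 - <<'E'
from h import *
import pickle
m=[.509,.0312]
env.movep([*m,.13],q(-.016));env.movel([*m,.037],speed=.08)
print(env.movel([*m,.026],speed=.01,threshold=3),get_ee_pos())
fingers.open_gripper();env.pause(.2);env.movel([*m,.16],speed=.12)
W=cloud(shot('top'));print('block',rect(band(W,.05,.075,.4,.62,-.07,.13)))
# crate views
V=[]
for p in ([.46,-.25,.33],[.52,-.36,.33]):
    env.movep(p,q(np.radians(9.2-90)));d=shot('wrist');V.append(d)
pickle.dump(V,open('wc.pkl','wb'))
for d in V:
    W=cloud(d)
    for lo,hi in ((.10,.23),(.058,.08)):
        k=(W[...,2]>lo)&(W[...,2]<hi)&(abs(W[...,0]-.52)<.16)&(abs(W[...,1]+.32)<.12)
        n,l,s,c=cv2.connectedComponentsWithStats(k.astype(np.uint8))
        for i in range(1,n):
            if s[i,4]>40: 
                r=rect(W[l==i]);print(lo,s[i],c[i].round(),r[0].round(4),r[1].round(4),np.degrees(r[2]).round(1),W[l==i][:,2].min().round(3),W[l==i][:,2].max().round(3))
print(get_clock())
cv2.imwrite('pics/wc.png',cv2.resize(np.hstack([v['img'] for v in V])[:,:,::-1],(800,300)))
E
```

```text
True [0.50899627 0.03116669 0.03097713]
block (array([0.47970915, 0.03314826]), array([0.02540658, 0.01721087]), np.float64(1.544473775738608))
0.1 [ 121   79   38   50 1103] [140. 102.] [ 0.6123 -0.3063] [0.0643 0.0068] -80.9 0.1 0.189
0.1 [285  78  13  51 495] [290. 102.] [ 0.4343 -0.3355] [0.0653 0.0054] -80.9 0.1 0.189
0.058 [ 131   66  184   78 5968] [222. 103.] [ 0.5231 -0.3188] [0.2622 0.1099] 8.9 0.058 0.08
0.058 [286 189  27  11 172] [299. 194.] [ 0.3839 -0.2047] [0.0432 0.0092] -0.2 0.058 0.078
0.1 [169 166  24  48 681] [182. 195.] [ 0.6127 -0.3062] [0.0652 0.0057] -80.3 0.1 0.189
0.1 [310 166  21  57 653] [320. 197.] [ 0.4344 -0.3352] [0.0656 0.0057] -80.9 0.1 0.189
0.058 [ 165  149  173   69 4838] [251. 180.] [ 0.5235 -0.3182] [0.2625 0.1106] 9.2 0.058 0.08
0.058 [312 263  22   4  45] [324. 264.] [ 0.3819 -0.2027] [0.0397 0.0054] 0.1 0.065 0.078
33.4417
```

View pics/wc.png

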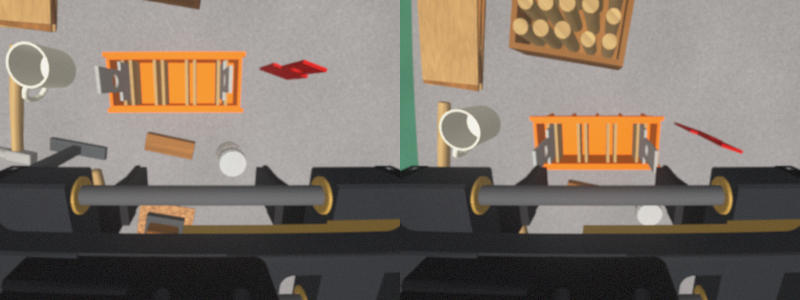

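Two grey blades are confirmed, in the end slots only: left view (103,80) and (226,78), right view (542,150) and (648,150). The red one at (293,70) is the decoy and is ignored. Next I measure the rack and pegs.

```bash
python3 - <<'E'
from h import *
import pickle
V=pickle.load(open('wc.pkl','rb'))
for d in V:
    W=cloud(d)
    for c in ((.6125,-.3063),(.4343,-.3354)):
        for lo,hi in ((.103,.12),(.15,.17),(.17,.2)):
            k=(np.hypot(W[...,0]-c[0],W[...,1]-c[1])<.045)&(W[...,2]>lo)&(W[...,2]<hi)
            r=rect(W[k]);print(c,lo,k.sum(),r[0].round(4),r[1].round(4))
T=pickle.load(open('d0.pkl','rb'));
R=[]
for p in ([.5,-.05,.40],[.5,.08,.40],[.56,.02,.36]):
    env.movep(p,q(0));d=shot('wrist');R.append(d);save(d,f'r{len(R)}.png')
pickle.dump(R,open('wr.pkl','wb'))
for d in [T['top'],T['side']]+R:
    W=cloud(d)
    k=(W[...,2]>.228)&(W[...,2]<.27)&(abs(W[...,0]-.735)<.02)&(abs(W[...,1]-.02)<.22);r=rect(W[k]);print('rail',k.sum(),r[0].round(4),r[1].round(4),np.degrees(r[2]).round(2))
    k=(W[...,2]>.225)&(W[...,2]<.28)&(W[...,0]<.718)&(W[...,0]>.64)&(abs(W[...,1]-.02)<.2)
    n,l,s,c=cv2.connectedComponentsWithStats(k.astype(np.uint8))
    for i in range(1,n):
        if s[i,4]>15: P=W[l==i];r=rect(P);print('  peg',s[i,4],r[0].round(4),r[1].round(4),np.degrees(r[2]).round(1),'z',P[:,2].min().round(3),np.median(P[:,2]).round(4),P[:,2].max().round(3))
print(get_clock())
E
```

```text
(0.6125, -0.3063) 0.103 195 [ 0.6119 -0.3063] [0.064  0.0056]
(0.6125, -0.3063) 0.15 231 [ 0.6104 -0.3068] [0.0354 0.0019]
(0.6125, -0.3063) 0.17 379 [ 0.6124 -0.3068] [0.0348 0.0063]
(0.4343, -0.3354) 0.103 69 [ 0.4345 -0.3354] [0.065 0.005]
(0.4343, -0.3354) 0.15 65 [ 0.4368 -0.3351] [0.0359 0.0004]
(0.4343, -0.3354) 0.17 230 [ 0.4343 -0.3355] [0.035  0.0053]
(0.6125, -0.3063) 0.103 134 [ 0.6124 -0.3061] [0.0632 0.0052]
(0.6125, -0.3063) 0.15 141 [ 0.6104 -0.3067] [0.0362 0.0053]
(0.6125, -0.3063) 0.17 196 [ 0.6132 -0.3093] [0.0301 0.0056]
(0.4343, -0.3354) 0.103 111 [ 0.4349 -0.3354] [0.065  0.0053]
(0.4343, -0.3354) 0.15 124 [ 0.4367 -0.3348] [0.0366 0.005 ]
(0.4343, -0.3354) 0.17 242 [ 0.4343 -0.3352] [0.0368 0.0056]
rail 1449 [0.732  0.0215] [0.3307 0.0361] 89.0
  peg 65 [ 0.6911 -0.0967] [0.0529 0.0073] -1.9 z 0.242 0.2501 0.258
  peg 55 [0.6946 0.1422] [0.0432 0.0079] -2.8 z 0.243 0.2514 0.257
  peg 57 [0.6934 0.0626] [0.0491 0.0054] -0.4 z 0.245 0.2516 0.257
  peg 60 [ 0.6919 -0.0172] [0.0492 0.0049] -1.5 z 0.245 0.2499 0.258
rail 773 [0.7308 0.0192] [0.3342 0.0362] 88.52
  
[... 494 characters left out ...]
  peg 121 [ 0.6729 -0.0977] [0.0129 0.0082] -0.3 z 0.252 0.2562 0.259
rail 0 [0. 0.] [0. 0.] 0.0
  peg 68 [0.6756 0.1419] [0.008  0.0073] -87.3 z 0.253 0.2563 0.259
  peg 78 [0.675  0.0617] [0.0087 0.008 ] -0.8 z 0.253 0.2568 0.259
  peg 101 [ 0.6743 -0.0179] [0.012  0.0077] -3.5 z 0.252 0.2565 0.259
  peg 151 [ 0.6743 -0.097 ] [0.017  0.0082] -3.6 z 0.25 0.2559 0.259
rail 2642 [0.7215 0.021 ] [0.3323 0.0178] 88.78
  peg 484 [0.694  0.0613] [0.0478 0.0079] -1.6 z 0.244 0.2529 0.259
  peg 503 [ 0.6929 -0.0183] [0.0499 0.0083] -0.6 z 0.245 0.2526 0.259
  peg 501 [0.695  0.1408] [0.0459 0.0083] -0.5 z 0.245 0.2529 0.259
  peg 560 [ 0.6923 -0.0981] [0.0514 0.0085] -1.3 z 0.242 0.2521 0.259
35.85
```

View pics/r3.png

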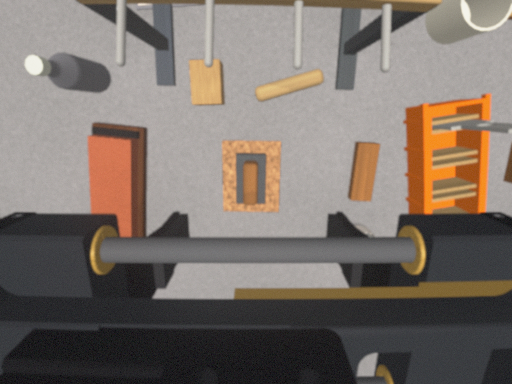

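The four pegs show clearly with tips at (121,62), (209,62), (298,65) and (386,68), and the block sits centred on its mat at (251,180). I use pegs 1 and 2 and pick the near blade first.

```bash
cat >> h.py <<'E'
PEG={1:np.array([.697,-.0181]),2:np.array([.6985,.0614])}; RY=np.radians(-1.2); RX=np.array([np.cos(RY),np.sin(RY)]); DZ=.0263
CY=np.radians(9.1-90)
def pick(c):
    env.movep([*c,.27],q(CY));env.movel([*c,.154],speed=.1)
    print('pre',get_contact_force().round(2));fingers.close();print('grip',get_grip_width(),get_gripper_force(),get_contact_force().round(2))
    env.movel([*c,.22],speed=.06);env.movel([*c,.34],speed=.12)
    print('held',get_grip_width(),get_contact_force().round(2))
def pre(k,off=-.080):
    p=PEG[k]+off*RX;env.movep([*p,.34],q(RY-np.pi/2))
    env.movel([*p,.246+DZ-off*np.tan(np.radians(12))],speed=.1);env.pause(.3)
    e=get_ee_pos();print('at',e,get_contact_force().round(2));return e
def look(tag,e):
    for n in ('top','side'):
        d=shot(n);W=cloud(d)
        k=(abs((W[...,:2]-e[:2])@RX)<.012)&(abs(W[...,1]-e[1])<.06)
        kk=k&(W[...,2]<e[2]-.055)&(W[...,2]>e[2]-.16)
        if kk.sum()>5:P=W[kk];print(n,'lower',kk.sum(),P.min(0).round(4),P.max(0).round(4),P.mean(0).round(4))
        kk=k&(W[...,2]<e[2]-.005)&(W[...,2]>e[2]-.045)
        if kk.sum()>5:P=W[kk];print(n,'tang',kk.sum(),P.min(0).round(4),P.max(0).round(4),P.mean(0).round(4))
        u,v=project(d,e-[0,0,.03]);u,v=int(u),int(v)
        cv2.imwrite(f'pics/{tag}_{n}.png',cv2.resize(d['img'][max(0,v-65):v+65,max(0,u-65):u+65][:,:,::-1],(390,390)))
    cv2.imwrite(f'pics/{tag}.png',np.hstack([cv2.imread(f'pics/{tag}_{n}.png') for n in ('top','side')]))
E
python3 - <<'E'
from h import *
pick(np.array([.4345,-.3353]));e=pre(2);look('b1',e);print(get_clock())
E
```

```text
pre [ 0.34 -0.21 -0.21]
grip 0.004642240156517483 29.999569770880044 [-0.03 -1.15  0.16]
held 0.00510008084883739 [-0.38  0.35 -2.51]Traceback (most recent call last):
  File "<stdin>", line 2, in <module>
  File "h.py", line 51, in pre
    p=PEG[k]+off*RX;env.movep([*p,.34],q(RY-np.pi/2))
                    ~~~~~~~~~^^^^^^^^^^^^^^^^^^^^^^^^
bench.MotionError: the arm cannot take that pose within its joint ranges
```

```bash
python3 - <<'E'
from h import *
print(get_qpos().round(2))
for k in (1,2):
  for off in (-.08,0):
    p=PEG[k]+off*RX
    for s in (-1,1):
      for z in (.34,.28): 
        r=env.solve_ik([*p,z],q(RY+s*np.pi/2));print(k,off,s,z,None if r is None else r.round(2))
for c in ([.4345,-.3353],[.6122,-.3067]):
  for s in (0,np.pi): r=env.solve_ik([*c,.2],q(CY+s));print(c,s,None if r is None else r.round(2))
E
```

```text
[-0.8  -0.01  1.56 -0.    1.59  2.18]
1 -0.08 -1 0.34 None
1 -0.08 -1 0.28 None
1 -0.08 1 0.34 [-0.15  0.15  1.39 -0.    1.6  -0.13]
1 -0.08 1 0.28 [-0.15  0.17  1.48 -0.    1.49 -0.13]
1 0 -1 0.34 None
1 0 -1 0.28 None
1 0 1 0.34 [-0.14  0.35  1.15 -0.    1.64 -0.12]
1 0 1 0.28 [-0.14  0.37  1.24 -0.    1.53 -0.12]
2 -0.08 -1 0.34 None
2 -0.08 -1 0.28 None
2 -0.08 1 0.34 [-0.03  0.17  1.37 -0.    1.6  -0.  ]
2 -0.08 1 0.28 [-0.03  0.18  1.46 -0.    1.5  -0.  ]
2 0 -1 0.34 None
2 0 -1 0.28 None
2 0 1 0.34 [-0.02  0.36  1.13 -0.    1.64 -0.  ]
2 0 1 0.28 [-0.02  0.38  1.23 -0.    1.54 -0.  ]
[0.4345, -0.3353] 0 [-0.8   0.06  1.75 -0.    1.33  2.18]
[0.4345, -0.3353] 3.141592653589793 [-0.8   0.06  1.75 -0.    1.33 -0.96]
[0.6122, -0.3067] 0 [-0.58  0.38  1.38 -0.    1.39  2.4 ]
[0.6122, -0.3067] 3.141592653589793 [-0.58  0.38  1.38 -0.    1.39 -0.74]
```

```bash
sed -i 's/q(RY-np.pi\/2)/q(RY+np.pi\/2)/; s/^CY=.*/CY=np.radians(9.1+90)/' h.py
python3 - <<'E'
from h import *
e=pre(2);look('b1',e);print(get_clock())
E
```

```text
at [0.61881696 0.06311247 0.2900385 ] [-0.81  0.22 -2.86]
side lower 238 [0.6144 0.0266 0.1406] [0.6221 0.0962 0.235 ] [0.6165 0.0587 0.1891]
side tang 71 [0.6147 0.0422 0.2453] [0.622  0.0819 0.2848] [0.6178 0.0577 0.2645]
45.2417
```

View pics/b1.png

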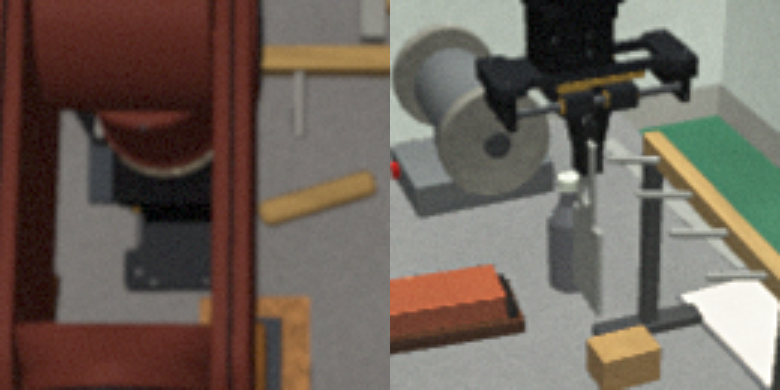

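In the side crop the blade hangs plumb in the fingers at (590,230), square to peg 2 at (665,195). Its bottom and centre match the tool to about 2 mm, so I insert.

```bash
cat >> h.py <<'E'
def hang(k):
    p=PEG[k]
    b=env.movel([*p,.247+DZ],speed=.05,threshold=8);e=get_ee_pos();print('ins',b,e.round(4),get_contact_force().round(2))
    if b: return False
    b=env.movel([*p,.247+DZ-.014],speed=.015,threshold=1.6);env.pause(.3);e=get_ee_pos();print('down',b,e.round(4),get_contact_force().round(2))
    return True
E
python3 - <<'E'
from h import *
print(hang(2));look('b1h',get_ee_pos());print(get_clock())
E
```

```text
ins False [0.6984 0.0615 0.2735] [ 0.86 -0.06 -2.67]
down True [0.6984 0.0614 0.2658] [-0.3  -0.72  5.8 ]
True
side lower 269 [0.6928 0.0251 0.115 ] [0.7012 0.0967 0.2108] [0.6962 0.0567 0.1648]
side tang 77 [0.6876 0.0407 0.2211] [0.7103 0.0812 0.2599] [0.6967 0.0569 0.2397]
47.9917
```

View pics/b1h_side.png

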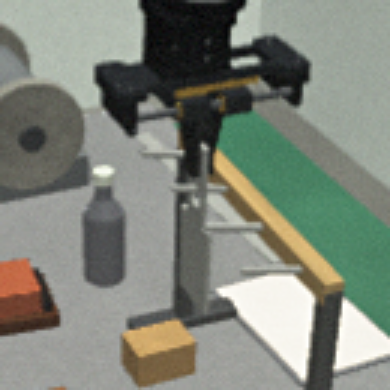

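The blade's eye is on peg 2, (195,190), and the downward contact came at the expected 7.5 mm. Release, then do the second blade.

```bash
python3 - <<'E'
from h import *
e=get_ee_pos();env.movel([e[0],e[1],e[2]+.0007],speed=.01);print(get_contact_force().round(2))
fingers.open_gripper();env.pause(.3);env.movel([e[0],e[1],.37],speed=.1)
d=shot('side');W=cloud(d);k=(abs(W[...,0]-.7)<.05)&(abs(W[...,1]-.06)<.045)&(W[...,2]<.21)&(W[...,2]>.09);P=W[k];print(P.min(0).round(3),P.max(0).round(3),P.mean(0).round(3))
# fresh look at second blade
env.movep([.52,-.25,.37],q(np.radians(9.2)));W=cloud(shot('wrist'))
k=(np.hypot(W[...,0]-.6125,W[...,1]+.3063)<.045)&(W[...,2]>.103)&(W[...,2]<.2);c,s,a=rect(W[k]);print(k.sum(),c,s,a)
pick(np.array([.6122,-.3066]));e=pre(1);look('b2',e);print(get_clock())
E
```

```text
[ 0.53  0.17 -0.14]
[0.69  0.023 0.117] [0.699 0.097 0.21 ] [0.694 0.056 0.165]
223 [ 0.6124205  -0.30687174] [0.06452937 0.00489044] -1.4063212289263114
pre [ 0.34 -0.1  -0.29]
grip 0.005035968290322588 30.00080058351159 [-0.92 -0.33  0.24]
held 0.004925975733292741 [ 0.48 -0.63 -2.48]
at [ 0.61735327 -0.01640198  0.29012553] [-0.5   0.06 -2.45]
side lower 278 [ 0.6129 -0.0529  0.1411] [0.6199 0.0213 0.235 ] [ 0.6152 -0.0226  0.1892]
side tang 67 [ 0.6127 -0.0371  0.2463] [ 0.621  -0.0015  0.2848] [ 0.6159 -0.0214  0.265 ]
61.3583
```

View pics/b2_side.png

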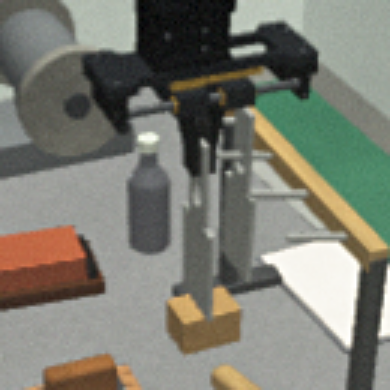

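The first blade hangs still on peg 2 at (237,200), and the second is lined up at (203,230) with peg 1.

```bash
python3 - <<'E'
from h import *
ok=hang(1);z=get_ee_pos()[2];print(ok,z)
if ok and .262<z<.270:
    e=get_ee_pos();env.movel([e[0],e[1],e[2]+.0007],speed=.01);fingers.open_gripper();env.pause(.3);env.movel([e[0],e[1],.37],speed=.1)
    env.movep([.45,-.2,.33],q(0));env.pause(1)
    for n in ('top','side'):
        d=shot(n);save(d,'f_'+n+'.png');W=cloud(d)
        for y in (-.018,.061):
            k=(abs(W[...,0]-.7)<.05)&(abs(W[...,1]-y)<.042)&(W[...,2]<.3)&(W[...,2]>.1)
            if k.sum(): P=W[k];print(n,y,k.sum(),P.min(0).round(3),P.max(0).round(3),P.mean(0).round(3))
        b=band(W,.013,.075,.38,.64,-.1,.16);print('block',rect(b),np.median(b[:,2]))
    print(get_clock())
E
```

```text
ins False [ 0.6969 -0.0181  0.2735] [ 0.05  0.26 -2.84]
down True [ 0.6969 -0.0181  0.2656] [0.31 0.4  6.51]
True 0.26564208185197713
top -0.018 872 [ 0.667 -0.06   0.116] [0.747 0.024 0.3  ] [ 0.709 -0.018  0.228]
top 0.061 891 [0.669 0.02  0.115] [0.75  0.103 0.3  ] [0.71  0.062 0.225]
block (array([0.50678539, 0.03262974]), array([0.09412379, 0.05314196]), np.float64(-0.023411715984831716)) 0.02377545645682111
side -0.018 755 [ 0.667 -0.059  0.118] [0.747 0.022 0.299] [ 0.703 -0.023  0.215]
side 0.061 580 [0.671 0.02  0.117] [0.748 0.102 0.3  ] [0.701 0.059 0.211]
block (array([0.50832784, 0.02635796]), array([0.09499516, 0.05952617]), np.float64(-0.0304214222900292)) 0.03403613115890952
69.6583
```

View pics/f_side.png

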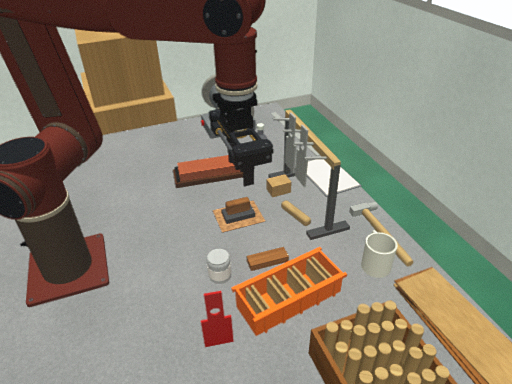

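View pics/f_top.png

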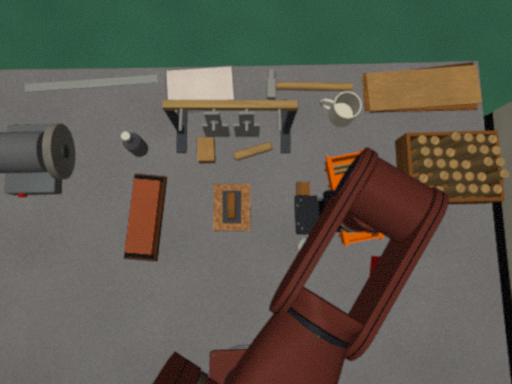

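Both views agree: two blades hang on pegs 1 and 2 (top view (246,124) and (215,124)), the crate is empty, and the block is centred on the mat at (231,207). One last block check, then hand in.

```bash
python3 - <<'E'
from h import *
env.pause(4)
W=cloud(shot('top'));b=rect(band(W,.013,.075,.38,.64,-.1,.16));print(b)
if np.hypot(*(b[0]-[.5085,.0312]))<.012: print(env.finish_job(),get_clock())
E
```

```text
(array([0.5068292 , 0.03254226]), array([0.09408315, 0.0530112 ]), np.float64(-0.022149377628134737))
the job is handed in; nothing more can be done
the job is handed in; nothing more can be done
```

I flattened the stone in one stroke at 11–14 N, put the block back within about 3 mm of its mat's centre, hung both blades from the crate on pegs 1 and 2, and handed the job in; no verdict came back.

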